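# Load a circuit board under the spring flap of a test nest

### The job

Load the circuit board into the test nest with the fingertips only: press the orange thumb rail down with one fingertip to raise the spring-closed flap, and keep it down while the other fingertip pushes the board's black carrier along its lane, under the raised flap, until it is fully home against the end stop. Only when it is home let go of the rail, so that the flap comes down and clamps the carrier, and move clear; the flap must not touch the carrier before that. Do not lift or tip the carrier, and leave the tape roll, wooden block and jar where they are.

Things in the scene. Friction and masses are not known exactly. Their poses are not given: they have to be found in the camera images.
- nest: Test nest fixed to the bench: grey base 275 x 95 mm, 6 mm thick. Origin at bench height on the lane's centre line; x = push direction, y from lane to thumb rail, z up. Lane: y -29.5 to 29.5 mm, x -170 to 86 mm, floor at z 6 mm, side walls 6 mm thick with tops at z 18 mm. Black end stop at x 86 mm. Flap over x 18 to 80 mm; hinge posts x 10 to 88 mm, y 36 to 48 mm, 56 mm high.
- flap (a joint): Flap angle, rad: 0 closed, 0.42 fully open (hard stop). A seesaw hinged along nest x at y 42, z 50 mm: clear flap with orange lip over the lane, orange thumb rail on the other side; rail down = flap up. A spring shuts it (4 to 20 N on the rail, least at its outer edge). Closed, the lip blocks the carrier; it clears it above 0.2, open to 0.3 or more to push. Resting on a loaded carrier: about 0.18.
- rail_top (a point): Point on the middle line of the orange thumb rail's upper face, at nest x = -90 mm. The rail is a flat strip, 52 mm wide, 5 mm thick, x -175 to 80 mm: a fingertip can slide along it while holding it down. Closed it slopes, upper face from z 28 mm (inner edge, nest y 67 mm) to 49 mm (outer, y 115 mm). Fully down it is level, upper face at z 20 mm, y 56 to 108 mm.
- flap_lip (a point): Middle of the lower edge of the orange lip (6 mm thick, z 21 mm when closed), at the end that the carrier meets first (nest x = 18 mm); it runs along x to 80 mm, on the side of the lane away from the hinge. Moves with the flap.
- carrier: Black carrier block with a green circuit board on top: 100 mm along its x, 56 mm along y, 26 mm high (small parts up to 9 mm more), 0.11 to 0.23 kg. Origin at the centre of its underside, x along the push direction. It starts in the lane, wholly before the flap. Push its rear end face, 50 mm behind the origin.
- nest_home (a point): Where the carrier's origin lies when it is fully home against the end stop (on the lane's floor, nest x = 36 mm). The carrier's rear face is then at x = -14 mm, 32 mm before the flap.
- tape_roll: Bystander: white roll of tape lying flat, 52 mm across, 22 mm high. Origin at the centre of its underside.
- wood_block: Bystander: wooden block 75 x 35 x 30 mm. Origin at the centre of its underside.
- flux_jar: Bystander: small jar with a yellow cap, 44 mm across, 45 mm high. Origin at the centre of its underside.
Mind the look-alikes: they are no part of the job. Of the things shaped like the carrier, the black one is meant.

How it is judged:
On the way, in this order (a step that is already met when the one before it is completed fails the run):
1. the flap is held open (above 0.3 rad) by a finger while the carrier is still wholly before it (value of joint flap above 0.3 rad and x of carrier in the frame of nest below -0.034 m and contact force between the fingers and flap above 0.5 N), for 0.1 s.
2. the carrier is within 3 mm of home while a finger still holds the flap open (above 0.3 rad) (x of carrier in the frame of nest above 0.033 m and value of joint flap above 0.3 rad and contact force between the fingers and flap above 0.5 N), for 0.2 s.
At the end, for the whole second after the job is handed in: The carrier lies flat in the lane, within 3 mm of the end stop, at rest, with the flap down on it (0.1 to 0.26 rad, pressing it with more than 0.5 N); the bystanders are within 15 mm of where they stood (x of carrier in the frame of nest above 0.033 m and horizontal distance between carrier and nest_home below 0.005 m and z of carrier in the frame of nest between 0.004 and 0.0085 m and angle between carrier's own z axis and vertical below 0.06 rad and angle between the x axis of carrier and the x axis of nest, either way round below 0.07 rad and value of joint flap between 0.1 and 0.26 rad and contact force between flap and carrier above 0.5 N and linear speed of carrier below 0.01 m/s and distance of each of tape_roll, wood_block, flux_jar from where it was at the start of the episode below 0.015 m); the robot touches nothing.
It fails at once if the flap touches the carrier (over 1 N) before it is home (contact force between flap and carrier above 1 N and x of carrier in the frame of nest below 0.031 m).
It fails at once if the carrier is lifted more than 6 mm or tipped (z of carrier in the frame of nest above 0.012 m or angle between carrier's own z axis and vertical above 0.2 rad).
It fails at once if the roll of tape is moved more than 15 mm (distance of tape_roll from where it was at the start of the episode above 0.015 m).
It fails at once if the wooden block is moved more than 15 mm (distance of wood_block from where it was at the start of the episode above 0.015 m).
It fails at once if the flux jar is moved more than 15 mm (distance of flux_jar from where it was at the start of the episode above 0.015 m).
It also fails if it takes over 48 s, if anything falls off the work surface, if the arm or the gripper's body presses on something with over 40 N, if the wrist force passes 120 N, or if a joint passes its speed limit or range.

### The arm

A 6-joint arm with a two-finger parallel gripper is mounted at the origin on the work surface. World frame = base frame: x ahead of the robot, y to its left, z up, the work surface at z = 0. Lengths are in m, angles in rad, forces in N, time in s.
With the tool pointing down it reaches from about 0.35 to 1 m from the base axis. Payload 7.1 kg.
Tool frame: the origin (TCP) lies at the very end of the fingers, on their centre line; the grasp point (between the pads) lies 19 mm behind it (r.tcp_to_grasp is the distance from the TCP to the grasp point, in m); z points along the fingers, y is the line along which they close (so a half turn about z gives the same grasp; the last joint's range is limited). The gripper opens to 85 mm and grips with 20 to 120 N. Pads are 22 mm wide; open, the fingers measure 114 mm over their backs; the gripper's body (76 mm by 85 mm) begins 54 mm behind the grasp point. The pads swing forward as they close: fully open they stand 13 mm farther back than shut.
Start: joints at [-1.342, 0.423, 1.63, -0, 1.089, -0.019], TCP at [0.153, -0.606, 0.231] pointing down, gripper open.
Joint ranges: [-3, 3], [-0.9, 2.11], [0.09, 2.58], [-1.31, 4.45], [0.11, 2.69], [-2.54, 2.54]. Speed limits (rad/s): [2.39, 2.39, 3.01, 3.14, 3.14, 3.14].

### API

Orientations are given as a unit quaternion [w, x, y, z].
In Python, from bench import r, get_image, calibration, finish_job, models gives the robot as it stands.
- The arm moves only by the tool arm_command, never from a script. Its argument "deltas" is one flat list of numbers, 5 for each row, row after row: the shift along the world's x, y, z in cm, then the turn about the world's z in degrees, then the opening, from 0 (shut) to 1 (fully open). A call has 1 to 10 rows; each row is the pose to reach, as a shift and turn from the pose commanded when the call began; what a row does not reach only later rows make up. A row lasts 1/8 s, in which the tool goes at most 62.5 mm and 10.7 degrees, less where a joint would pass 70% of its speed; a pose out of reach is approached as far as the arm can. A call with a gripper value outside its range is refused whole. The fingers move at their own pace and stop on an object; "force" is the grip in N (left out, the last holds). Time passes only in rows, so rows that repeat a pose let the fingers close. It gives the time, the measured TCP pose, the force, the opening and the grip force at its end, in the units of the state.
- r.state(): the state, without advancing time (a new reading comes with each control period).
- get_image(name): name is "side" or "top"; returns the picture (420x560x3 uint8, blue, green, red); there is no depth.
- calibration(name): a dict with "fov_y" (degrees; the focal length in pixels is half the picture's height over the tangent of half this angle, whatever the lens; pixels are square), "cx", "cy" (the principal point, pixels), "world_to_cam" (4x4, takes a point from world to camera coordinates). Camera axes: x right, y down, z forward; pixel columns grow to the right and rows downward; lengths in m; the calibration is good to about 2 mm. A picture is of the moment at which its call begins. calibration takes no time and is no camera call.
- finish_job(): hands the job in; it is judged then, once.
Trained networks look in the newest picture that a camera, given by its name, has taken for a name from the list of things; names that differ only in an ending like _2 or _b are one class to them, and where a whole thing is asked for, a point or a joint stands for the part that bears it (a point fixed in the world has none). Each returns a list of dicts, best first, with "score" (0 to 1); they miss things now and then, are a little off and sometimes report something else, mostly with a low value. They report only what shows in the picture. A call takes as long as a camera call. They do not tell look-alikes from the thing itself.
- models.regions_of(thing, camera): "region" (420x560 bool, what is visible of it) and "rect" ([left, top, right, bottom] as shares, 0 to 1, of the picture: columns of its width, rows of its height, round what is visible of it).
- models.place_of(thing, camera): "at" ([column, row] as shares, 0 to 1, of the picture: columns of its width, rows of its height: a listed point, or the origin of a listed thing).
The state is a dict: "time": time; "joint_positions": joint angles; "joint_vel": joint speeds; "tau": joint torques, N m; "eef_pos": TCP position; "eef_rot": TCP orientation; "ft_force": force on the tool from outside, world axes, zero at the start; "moment": the same for the moment, N m; "grip_width": finger opening in m; "grasp_force": force on a finger pad.
Only numpy, scipy, OpenCV 4.12 (cv2) and the standard library are available. Lean on these libraries where they do the work, as an engineer would, in place of code of your own. Each camera call takes 0.05 s, during which the arm holds its last target. There are 200 camera calls.

## Working session

There is one attempt and no reset: what is moved stays moved. The work goes in short steps, Python scripts to look and compute and a tool call to move; the robot and the scene stay as the last step left them, time stands still between calls to the robot, and variables do not carry over. Pictures are saved under pics/ and viewed, at most 10 in all, crops included, and the job is handed in when it is done.

Besides the shell and the picture viewer there is one more tool, called after "Call:" as a command line: name --argument value ..., lists and objects as JSON in quotes. arm_command: Moves the arm, as the interface text tells. Its arguments: {"type":"object","properties":{"deltas":{"type":"array"},"force":{"type":"number"}},"required":["deltas"]}

```bash
mkdir -p pics; ls; cat > h.py <<'E'
import numpy as np,cv2
from bench import r,get_image,calibration,finish_job,models
def ray(cam,at,share=True):
    c=calibration(cam);u,v=(at[0]*560,at[1]*420) if share else at
    f=210/np.tan(np.radians(c["fov_y"]/2));M=np.array(c["world_to_cam"])
    d=M[:3,:3].T@np.array([(u-c["cx"])/f,(v-c["cy"])/f,1]);o=-M[:3,:3].T@M[:3,3]
    return o,d
def onz(cam,at,z,share=True):
    o,d=ray(cam,at,share);return o+d*(z-o[2])/d[2]
def proj(cam,p):
    c=calibration(cam);f=210/np.tan(np.radians(c["fov_y"]/2));M=np.array(c["world_to_cam"])
    q=M[:3,:3]@np.array(p)+M[:3,3];return np.array([c["cx"]+f*q[0]/q[2],c["cy"]+f*q[1]/q[2]])
E
python3 - <<'E'
from h import *
a=get_image("top");b=get_image("side")
cv2.imwrite("pics/t0.png",a);cv2.imwrite("pics/s0.png",b)
print(calibration("top"),calibration("side"))
for cam in("top","side"):
  for n,z in dict(nest=0,rail_top=.0385,flap_lip=.021,carrier=.006,nest_home=.006,tape_roll=0,wood_block=0,flux_jar=0).items():
    for x in models.place_of(n,cam)[:3]: print(cam,n,round(x["score"],2),np.round(np.array(x["at"])*[560,420],1),np.round(onz(cam,x["at"],z),4))
E
```

```text
pics
{'fov_y': 44.53316132084526, 'cx': 279.1190290366033, 'cy': 205.72723221140626, 'world_to_cam': array([[-0.01230519, -0.99915391,  0.0392435 ,  0.02728168],
       [-0.989949  ,  0.00664325, -0.14126871,  0.6415769 ],
       [ 0.14088848, -0.0405874 , -0.98919316,  0.7317037 ],
       [ 0.        ,  0.        ,  0.        ,  1.        ]])} {'fov_y': 54.33072070031115, 'cx': 276.3857468429404, 'cy': 207.14783587158018, 'world_to_cam': array([[ 0.99412438, -0.10700404, -0.0163358 , -0.60957896],
       [-0.0745715 , -0.56763966, -0.81989287,  0.12991511],
       [ 0.078459  ,  0.81629367, -0.57228387,  0.60766682],
       [ 0.        ,  0.        ,  0.        ,  1.        ]])}
top nest 0.89 [226.9 247.6] [0.582  0.1026 0.    ]
top rail_top 0.97 [271.6 313.4] [0.4816 0.034  0.0385]
top flap_lip 0.61 [213.1 230.6] [0.6072 0.1227 0.021 ]
top flap_lip 0.49 [201.3 240. ] [0.5928 0.1406 0.021 ]
top carrier 0.92 [395.4 241.8] [ 0.5882 -0.1647  0.006 ]
top carrier 0.84 [286.6 111.5] [0.8029 0.0054 0.006 ]
top carrier 0.58 [262.4 247.8] [0.5808 0.0466 0.006 ]
top nest_home 0.96 [198.7 241.2] [0.5921 0.1463 0.006 ]
top tape_roll 0.77 [213.  189.8] [0.6747 0.125  0.    ]
top wood_block 0.71 [281.2 179. ] [0.6918 0.0155 0.    ]
top flux_jar 0.76 [129.1 212.9] [0.6384 0.257  0.    ]
side nest 0.85 [257.3 220. ] [0.5902 0.1102 0.    ]
side rail_top 0.73 [192.8 237. ] [0.4841 0.0267 0.0385]
side flap_lip 0.58 [263.9 208. ] [0.6034 0.1166 0.021 ]
side carrier 0.81 [271.4 348.5] [ 0.5888 -0.169   0.006 ]
side carrier 0.77 [392.3 249.4] [ 0.8014 -0.0056  0.006 ]
side carrier 0.66 [253.4 239.9] [0.5795 0.047  0.006 ]
side nest_home 0.82 [258.4 204. ] [0.5954 0.1525 0.006 ]
side nest_home 0.62 [252.2 240.4] [0.5774 0.046  0.006 ]
side nest_home 0.44 [256.1 220.9] [0.5875 0.0996 0.006 ]
side wood_block 0.77 [321.1 249.1] [0.6892 0.0164 0.    ]
side flux_jar 0.6 [279.8 176.1] [0.6484 0.2601 0.    ]
```

View pics/t0.png

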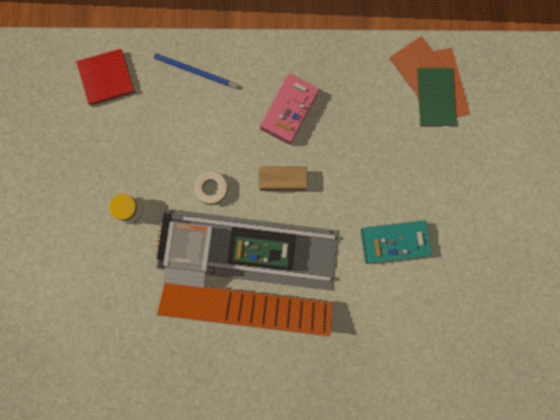

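View pics/s0.png

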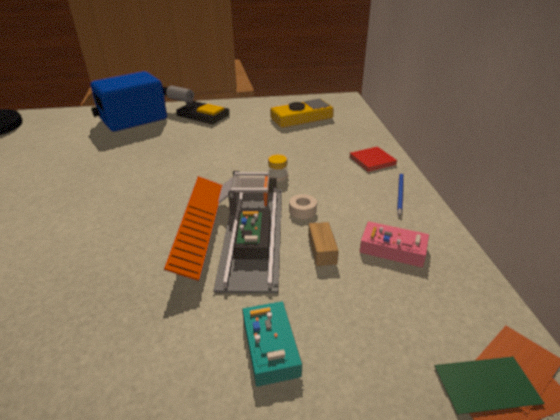

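The top view shows the nest at about (165–335, 215–335) px. The flap is at the left end and the rail nearer the robot, so the push direction is world +y. The black carrier is in the lane at about (262, 250), and the teal and pink blocks are the look-alikes. Next I fit the nest pose and check it with an overlay.

```bash
cat > fit.py <<'E'
from h import *
from scipy.optimize import least_squares
from scipy.spatial.transform import Rotation as R
def W(p,n): 
    c,s=np.cos(p[2]),np.sin(p[2]);n=np.array(n)/1000.
    return np.array([p[0]+c*n[0]-s*n[1],p[1]+s*n[0]+c*n[1],n[2]])
if __name__=="__main__":
    obs=[]
    P=dict(nest=(0,0,0),rail_top=(-90,91,38.5),nest_home=(36,0,6))
    get_image("top");get_image("side")
    for cam in("top","side"):
        for n in P:
            x=models.place_of(n,cam)[0];obs.append((cam,P[n],np.array(x["at"])*[560,420]))
    f=lambda p:np.concatenate([proj(c,W(p,n))-o for c,n,o in obs])
    s=least_squares(f,[.585,.106,1.45],loss="soft_l1",x_scale=[.1,.1,1]);p=s.x;print(p,np.degrees(p[2]),np.round(f(p).reshape(-1,2),1))
    np.save("p.npy",p)
    st=r.state();print(st["eef_pos"],R.from_quat(np.roll(st["eef_rot"],-1)).as_matrix().round(3),st["grip_width"])
    for cam in("top","side"):
        im=cv2.resize(get_image(cam),None,fx=4,fy=4,interpolation=cv2.INTER_CUBIC)
        L=[[(-170,-29.5,18),(86,-29.5,18)],[(-170,29.5,18),(86,29.5,18)],[(-170,-35.5,18),(86,-35.5,18)],[(-175,115,49),(80,115,49),(80,67,28),(-175,67,28),(-175,115,49)],[(86,-29,6),(86,29,6)],[(10,36,56),(88,36,56),(88,48,56),(10,48,56),(10,36,56)]]
        for l in L: cv2.polylines(im,[np.array([proj(cam,W(p,n))*4+1.5 for n in l]).round().astype(int)],False,(255,255,0),1)
        for xx in (-110,-10): cv2.polylines(im,[np.array([proj(cam,W(p,(xx,y,32)))*4+1.5 for y in(-28,28)]).round().astype(int)],False,(0,255,255),1)
        c=im[800:1380,590:1380] if cam=="top" else im[620:1200,600:1200]
        cv2.imwrite(f"pics/o_{cam}.png",c)
E
python3 fit.py
```

```text
[0.58764363 0.10594717 1.44128756] 82.57969398829641 [[-3.5 -2.5]
 [-0.2 -1.2]
 [ 0.5 -0.5]
 [-1.6  1.9]
 [-1.   0. ]
 [-1.1  0.7]]
[ 0.15330963 -0.60586935  0.23129616] [[ 0.969  0.245 -0.   ]
 [ 0.245 -0.969  0.   ]
 [-0.    -0.    -1.   ]] 0.0850449168555099
```

View pics/o_top.png

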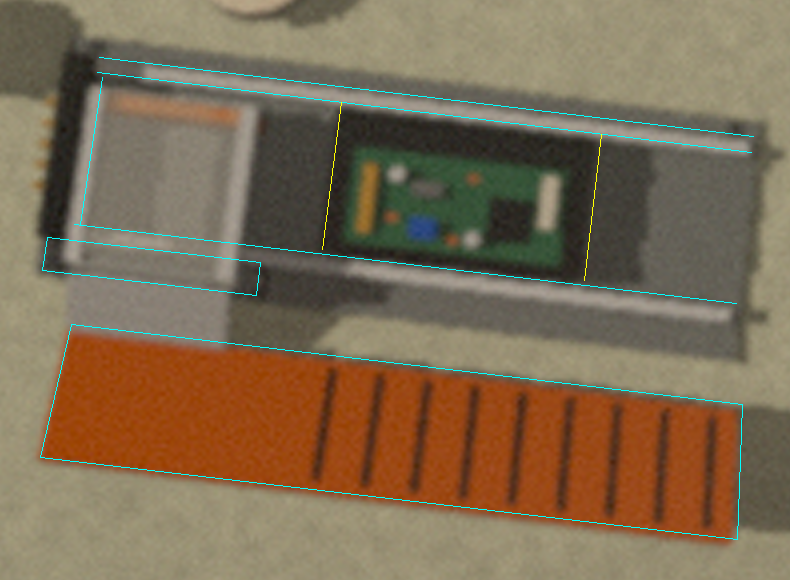

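View pics/o_side.png

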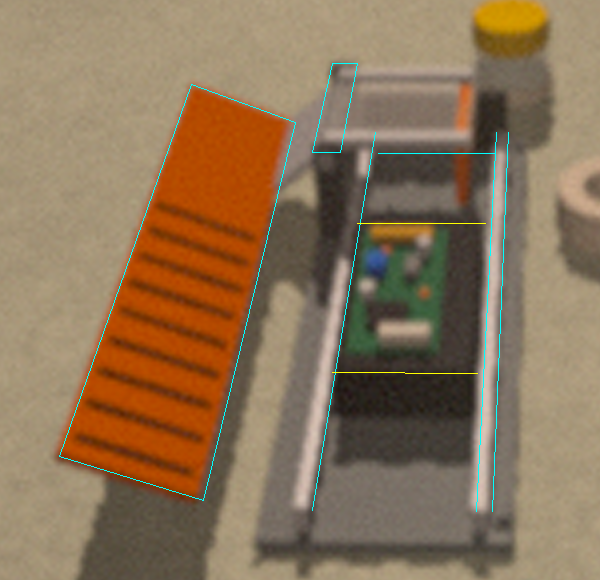

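The overlay shows the rail outline on the rail. The lane sits about 2–3 mm toward +y of the nest from the fit, and the carrier rear is at nest x ≈ -110. I move above the start point: rail finger at nest y ≈ 99, lane finger at ≈ -1, nest x = -131.

Call:
arm_command --deltas '[3.1,4.9,0,6,1,6.2,9.8,0,12,1,9.3,14.7,0,18,1,12.4,19.6,0,24,1,15.5,24.5,0,30,1,18.6,29.4,0,36,1,21.7,34.3,0,42,1,24.8,39.2,0,48,1,27.9,44.1,0,54,1,31,49,0,60,1]'

```text
time: 2.65
eef_pos: [0.4643, -0.1142, 0.2317]
eef_rot: [0.0, 0.797, 0.605, 0.0]
ft_force: [0.2, -0.7, -0.9]
grip_width: 0.0853
grasp_force: 0.0
```

Call:
arm_command --deltas '[3,4.9,-3,5,1,5.9,9.8,-6,8.4,1,5.9,9.8,-10,8.4,1,5.9,9.8,-13,8.4,1,5.9,9.8,-13,8.4,1]'

```text
time: 3.28
eef_pos: [0.5207, -0.0176, 0.0995]
eef_rot: [-0.002, 0.751, 0.66, -0.002]
ft_force: [0.5, -0.2, 0.3]
grip_width: 0.0855
grasp_force: 0.0
```

```bash
python3 - <<'E'
from h import *
s=get_image("side");t=get_image("top")
cv2.imwrite("pics/a.png",np.hstack([cv2.resize(s[130:330,130:330],(400,400),interpolation=cv2.INTER_CUBIC),cv2.resize(t[180:380,150:350],(400,400),interpolation=cv2.INTER_CUBIC)]))
st=r.state();print(st["eef_pos"],st["ft_force"],st["grip_width"])
E
```

```text
[ 0.52275386 -0.01802558  0.10196231] [0.31840609 0.78776429 0.46659264] 0.08563607047700895
```

View pics/a.png

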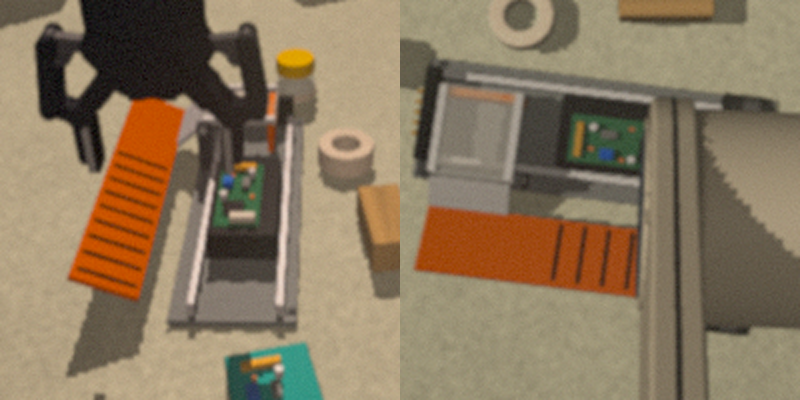

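Side crop: rail-side fingertip at full-image pixel about (176, 214), lane-side at about (248, 208). I compare these with the predicted tip positions.

```bash
python3 - <<'E'
from h import *
from fit import W
p=np.load("p.npy");tp=np.array(r.state()["eef_pos"])
R=np.array([[np.cos(p[2]),-np.sin(p[2])],[np.sin(p[2]),np.cos(p[2])]])
print("nest tcp",R.T@(tp[:2]-p[:2]))
for z in(0,.013):
  for d in (.05,-.05):
    q=tp+np.r_[R@[0,d],z];print(z,d,proj("side",q))
E
```

```text
nest tcp [-0.13131486  0.04833564]
0 0.05 [177.36691934 219.62912419]
0 -0.05 [248.12768099 219.64369018]
0.013 0.05 [175.9209288 212.1340001]
0.013 -0.05 [247.60344177 212.11223348]
```

Call:
arm_command --deltas '[0,0,-3,0,1,0,0,-5,0,1,0,0,-6.5,0,1,0,0,-7.5,0,1,0,0,-8.3,0,1,0,0,-8.9,0,1,0,0,-8.9,0,1,0,0,-8.9,0,1]'

```text
time: 4.38
eef_pos: [0.5269, -0.0185, 0.0142]
eef_rot: [0.003, 0.751, 0.66, 0.003]
ft_force: [8.2, -3.7, 7.8]
grip_width: 0.0853
grasp_force: 4.5
```

```bash
python3 - <<'E'
from h import *
s=get_image("side")
cv2.imwrite("pics/b.png",cv2.resize(s[150:310,140:340],(800,640),interpolation=cv2.INTER_CUBIC)[:600])
st=r.state();print(st["eef_pos"],st["ft_force"],st["moment"],st["grip_width"])
E
```

```text
[ 0.52687201 -0.01849098  0.01421759] [ 7.43104665 -4.40570355  7.32118784] [-0.42695027 -0.65115863  0.09215657] 0.08545784365968093
```

View pics/b.png

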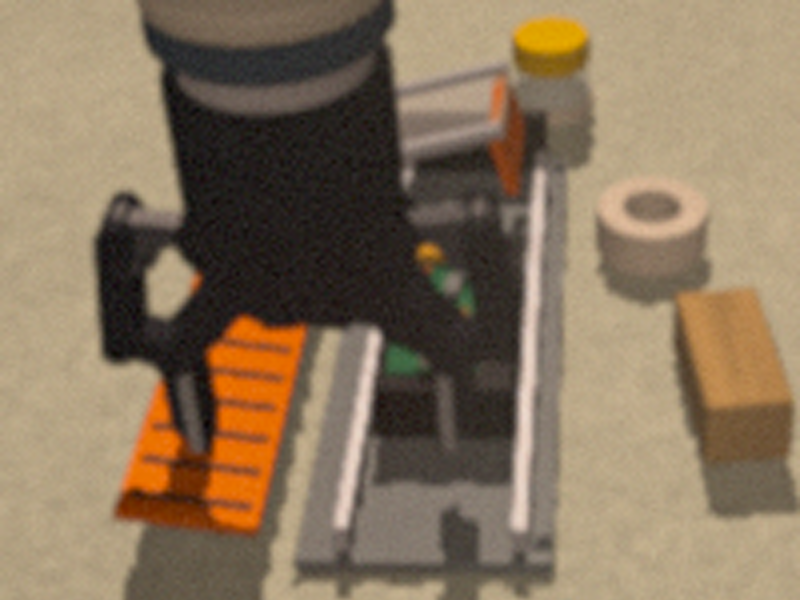

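The side view shows the rail nearly level with a fingertip on it near (195, 450) in the crop. The flap is raised and the other fingertip is in the lane behind the carrier at (445, 450). I press 5 mm further.

Call:
arm_command --deltas '[0,0,-0.3,0,1,0,0,-0.5,0,1,0,0,-0.5,0,1,0,0,-0.5,0,1]'

```text
time: 4.92
eef_pos: [0.5291, -0.0187, 0.0101]
eef_rot: [0.005, 0.751, 0.66, 0.004]
ft_force: [9.7, -5.0, 11.2]
grip_width: 0.0856
grasp_force: 6.4
```

```bash
python3 - <<'E'
from h import *
from fit import W
from scipy.optimize import minimize_scalar
p=np.load("p.npy")
s=get_image("side");t=get_image("top")
for cam in("side","top"):
  for x in models.place_of("flap_lip",cam)[:2]:
    a=np.array(x["at"])*[560,420]
    def pt(th,y0=-27,z0=21):
        y,z=y0-42,z0-50;c,s_=np.cos(th),np.sin(th)   # open: lip rises, rail (y>0) falls
        return proj(cam,W(p,(18,42+y*c+z*s_,50-y*s_+z*c)))
    m=minimize_scalar(lambda th:np.linalg.norm(pt(th)-a),bounds=(-.1,.6),method="bounded")
    print(cam,x["score"],a,"theta",m.x,m.fun,pt(0),pt(.42))
cv2.imwrite("pics/c.png",cv2.resize(s[150:300,150:300],(600,600),interpolation=cv2.INTER_CUBIC))
st=r.state();print(st["eef_pos"],st["ft_force"])
E
```

```text
side 0.84 [265.888 197.4  ] theta 0.22776897437941826 7.729941142561957 [271.05039677 206.2731759 ] [273.92770797 192.05358862]
top 0.56 [212.52 224.91] theta -0.017428799498391618 2.1406938599669867 [214.63743717 224.39832003] [213.41322416 218.36307177]
[ 0.52903237 -0.01872251  0.01014364] [10.46246073 -3.23578458 12.07544778]
```

View pics/c.png

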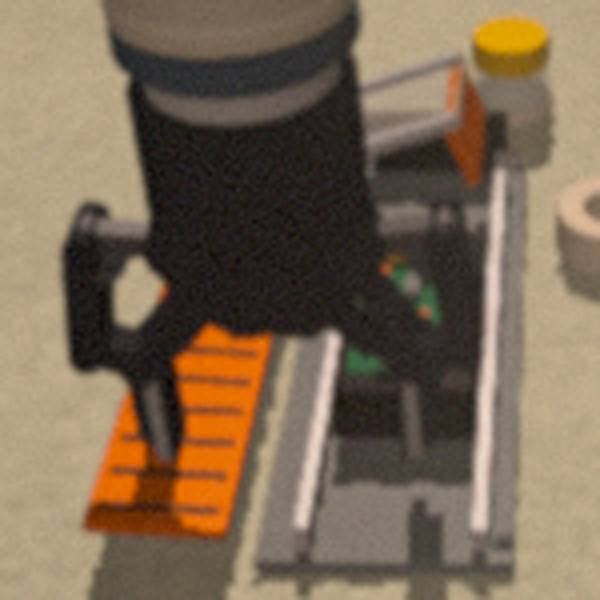

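The flap is well raised: the lip's lower corner is at about (269, 196) px full-image, against 206 when closed, so ≈0.35 rad. I press 2 mm more for margin and start sliding along the nest x axis.

Call:
arm_command --deltas '[0,0,-0.2,0,1,0,0,-0.2,0,1,0.06,0.5,-0.2,0,1,0.13,1,-0.2,0,1,0.2,1.5,-0.2,0,1,0.26,2,-0.2,0,1,0.26,2,-0.2,0,1]'

```text
time: 6.0
eef_pos: [0.5264, 0.0014, 0.0067]
eef_rot: [0.001, 0.751, 0.66, 0.001]
ft_force: [0.6, -5.4, 10.0]
grip_width: 0.0858
grasp_force: 5.5
```

```bash
cat > chk.py <<'E'
from h import *
import sys
p=np.load("p.npy")
s=get_image("side");t=get_image("top")
R=np.array([[np.cos(p[2]),-np.sin(p[2])],[np.sin(p[2]),np.cos(p[2])]])
st=r.state();e=np.array(st["eef_pos"])
print("tcp",e,"nest",R.T@(e[:2]-p[:2]),"force",st["ft_force"],st["time"])
for cam in("side","top"):
  for x in models.place_of("flap_lip",cam)[:1]: print(cam,"lip",x["score"],np.array(x["at"])*[560,420])
  for x in models.place_of("carrier",cam)[:3]: print(cam,"carrier",x["score"],R.T@(onz(cam,x["at"],.006)[:2]-p[:2]))
cv2.imwrite(f"pics/{sys.argv[1]}.png",cv2.resize(np.hstack([s[140:300,140:300],t[180:340,150:350]]),None,fx=2.2,fy=2.2,interpolation=cv2.INTER_CUBIC))
E
python3 chk.py d
```

```text
tcp [0.52634924 0.00142017 0.00666357] nest [-0.11156762  0.04728173] force [-0.13124603 -5.78378589 11.69884894] 6.1
side lip 0.88 [264.208 195.216]
side carrier 0.85 [-0.04984357  0.00373775]
side carrier 0.68 [-0.272781  -0.0348196]
side carrier 0.66 [-0.08443577 -0.22582568]
top lip 0.68 [209.496 185.598]
top carrier 0.97 [-0.07703682 -0.22761386]
top carrier 0.87 [-0.2695249  -0.03647142]
top carrier 0.59 [-0.04919283  0.00305632]
```

The lip has risen 12.8 px, so the flap is fully open. The carrier has begun to move and is at nest x ≈ -49 mm. Remaining push is ≈ 86 mm.

Call:
arm_command --deltas '[0.05,0.4,0,0,1,0.1,0.8,0,0,1,0.16,1.2,0,0,1,0.21,1.6,0,0,1,0.26,2,0,0,1,0.31,2.4,0,0,1,0.36,2.8,0,0,1,0.42,3.2,0,0,1,0.47,3.6,0,0,1,0.52,4,0,0,1]'

```text
time: 7.55
eef_pos: [0.531, 0.0408, 0.0067]
eef_rot: [0.001, 0.751, 0.66, 0.0]
ft_force: [-1.0, -11.6, 13.4]
grip_width: 0.0854
grasp_force: 7.0
```

```bash
python3 chk.py e
```

```text
tcp [0.53098912 0.04121989 0.00664801] nest [-0.07150198  0.04782072] force [-1.18219093 -7.75697696 11.92964605] 7.65
side lip 0.98 [265.384 194.502]
side carrier 0.9 [-0.01298256  0.0075682 ]
side carrier 0.9 [-0.08443485 -0.22609538]
side carrier 0.74 [-0.27328499 -0.03357539]
top lip 0.91 [209.608 224.784]
top carrier 0.83 [-0.01321487  0.00975333]
top carrier 0.79 [-0.26897599 -0.0333793 ]
top carrier 0.62 [-0.07325231 -0.22920247]
```

View pics/e.png

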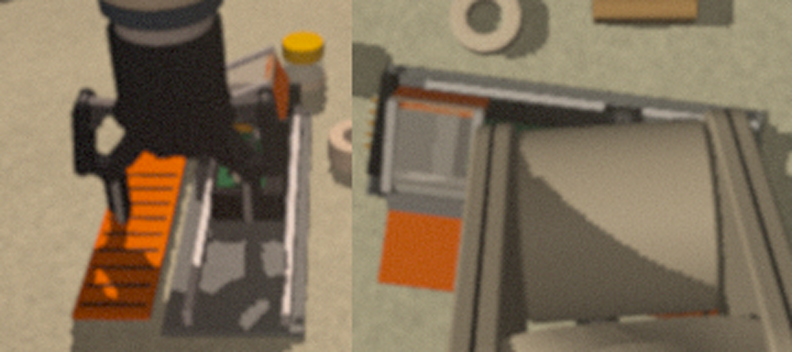

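The carrier is entering under the raised flap (side crop near (240, 180)) at nest x ≈ -11, and the rail is still down. I continue.

Call:
arm_command --deltas '[0.05,0.4,0,0,1,0.1,0.8,0,0,1,0.16,1.2,0,0,1,0.21,1.6,0,0,1,0.26,2,0,0,1,0.31,2.4,0,0,1,0.36,2.8,0,0,1,0.42,3.2,0,0,1,0.47,3.6,0,0,1,0.52,4,0,0,1]'

```text
time: 9.1
eef_pos: [0.5358, 0.0807, 0.0067]
eef_rot: [0.001, 0.751, 0.66, -0.0]
ft_force: [-0.9, -11.8, 14.0]
grip_width: 0.0856
grasp_force: 7.4
```

Call:
arm_command --deltas '[0.02,0.2,0,0,1,0.05,0.4,0,0,1,0.05,0.5,0,0,1,0.05,0.5,0,0,1]'

```text
time: 9.6
eef_pos: [0.5364, 0.0858, 0.0067]
eef_rot: [0.001, 0.751, 0.66, -0.0]
ft_force: [0.8, -10.9, 13.4]
grip_width: 0.0852
grasp_force: 6.9
```

```bash
python3 chk.py f
```

```text
tcp [0.53647434 0.08581426 0.00666642] nest [-0.02657267  0.04814067] force [ -0.68336702 -10.54959568  14.14050641] 9.7
side lip 0.72 [263.592 194.082]
side carrier 0.73 [0.03033922 0.00456025]
side carrier 0.69 [-0.08525949 -0.22592362]
side carrier 0.66 [-0.27510338 -0.03511118]
top lip 0.64 [211.4   223.398]
top carrier 0.57 [-0.2681079  -0.03193097]
top carrier 0.25 [ 0.02923057 -0.08327496]
```

Close to home, with no stop contact yet (the force is still the sliding friction). I advance in small steps until the force rises.

Call:
arm_command --deltas '[0.01,0.1,0,0,1,0.03,0.2,0,0,1,0.04,0.3,0,0,1]'

```text
time: 10.28
eef_pos: [0.5367, 0.088, 0.0067]
eef_rot: [0.001, 0.751, 0.66, -0.001]
ft_force: [-0.8, -22.2, 14.7]
grip_width: 0.0854
grasp_force: 12.6
```

Call:
arm_command --deltas '[0.01,0.1,0,0,1,0.03,0.2,0,0,1,0.03,0.2,0,0,1]'

```text
time: 10.65
eef_pos: [0.5367, 0.0882, 0.0066]
eef_rot: [0.001, 0.752, 0.66, -0.001]
ft_force: [-0.2, -30.2, 16.5]
grip_width: 0.0856
grasp_force: 16.3
```

The force rose from 11 to 30 N with no further travel, so the carrier is against the stop. I hold, back off slightly with the rail still down, then lift clear.

Call:
arm_command --deltas '[0,0,0,0,1,0,0,0,0,1,-0.05,-0.4,0,0,1,-0.1,-0.7,0,0,1,-0.12,-0.9,0,0,1,-0.12,-0.9,0.5,0,1,-0.12,-0.9,1,0,1,-0.12,-0.9,1.5,0,1,-0.12,-0.9,2.5,0,1,-0.12,-0.9,4,0,1]'

```text
time: 11.9
eef_pos: [0.5352, 0.083, 0.0458]
eef_rot: [-0.0, 0.751, 0.66, -0.0]
ft_force: [0.1, 0.1, 0.2]
grip_width: 0.0855
grasp_force: 0.0
```

Call:
arm_command --deltas '[0,0,3,0,1,0,0,7,0,1,0,0,12,0,1,-3,-4,14,0,1,-6,-9,14,0,1,-9,-14,14,0,1,-12,-19,14,0,1,-12,-19,14,0,1]'

```text
time: 12.9
eef_pos: [0.4134, -0.1094, 0.1861]
eef_rot: [0.0, 0.753, 0.658, -0.0]
ft_force: [0.6, 0.7, -0.4]
grip_width: 0.085
grasp_force: 0.0
```

```bash
python3 chk.py g
```

```text
tcp [ 0.41550745 -0.10745214  0.18611776] nest [-0.23384306  0.14313474] force [0.78731992 0.28132329 0.45713687] 13.0
side lip 0.64 [265.328 201.18 ]
side carrier 0.9 [0.03786096 0.00590051]
side carrier 0.9 [-0.07976278 -0.22770095]
side carrier 0.78 [-0.27032177 -0.03409892]
top lip 0.8 [212.072 227.01 ]
top carrier 0.87 [-0.07681736 -0.22952643]
top carrier 0.62 [-0.26782749 -0.03734327]
top carrier 0.45 [-0.07758828 -0.11547162]
```

View pics/g.png

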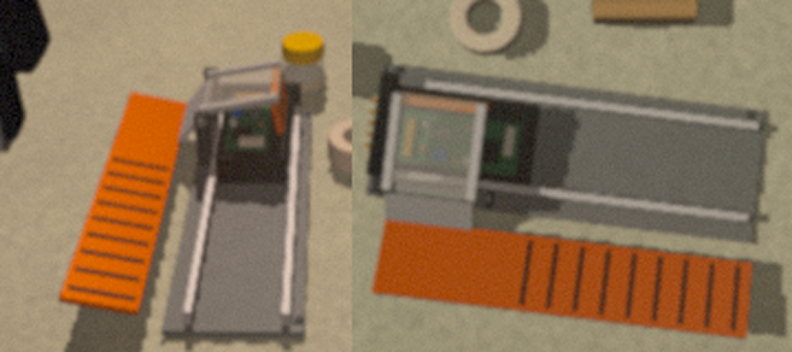

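The carrier sits home against the stop at nest x ≈ 37 mm. The flap rests on it: the lip is at row 201, between closed (208) and open (194). The gripper is clear and the bystanders look undisturbed, so I hand in.

```bash
python3 -c "
from bench import finish_job
print(finish_job())"
```

```text
the job is handed in; nothing more can be done
None
```

The carrier is home against the end stop with the flap resting on it, the gripper is clear, and the job was handed in at about 13 s; no verdict came back.

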